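# Gauge the pitch of the screw in the vise

### The arm

A 6-joint arm with a two-finger parallel gripper is mounted at the origin on the work surface. World frame = base frame: x ahead of the robot, y to its left, z up, the work surface at z = 0. Lengths are in m, angles in rad, forces in N, time in s.
With the tool pointing down it reaches from about 0.25 to 0.775 m from the base axis. Payload 4 kg.
Tool frame: the origin (TCP) lies midway between the tips of the shut fingers; the grasp point (between the pads) lies 19 mm behind it; z points along the fingers, y is the direction in which the jaws open and shut (so a half turn about z gives the same grasp; the last joint's range is limited). The gripper opens to 94 mm and grips with 3 to 60 N. Pads are 16 mm wide; open, the fingers measure 119 mm over their backs; the gripper's body (75 mm by 177 mm) begins 78 mm behind the grasp point.
Start: joints at [-1.232, 0.087, 1.371, -0, 1.684, -0.103], TCP at [0.235, -0.497, 0.206] pointing down, gripper open.
Joint ranges: [-3.1, 3.1], [-0.76, 2.03], [0.27, 2.55], [-1.08, 4.22], [0.17, 2.65], [-2.57, 2.57]. Speed limits (rad/s): [2.79, 2.79, 3.14, 3.14, 3.14, 3.14].

### API

Orientations are given as [roll, pitch, yaw] about the fixed x, y, z axes, in that order (R = Rz(yaw) Ry(pitch) Rx(roll)).
In Python, from bench import robot, cams gives the robot as it stands.
- The arm moves only by the tool step_arm, never from a script. Its argument "plan" is a list that holds one entry, the list of rows, each a list of 5 numbers: the shift along the world's x, y, z in mm, then the turn about the world's z in rad, then the opening in per cent of the stroke, from 0 (shut) to 100 (fully open). In form: [[[tx, ty, tz, turn, fingers], ...]]. A call has 1 to 8 rows; each row is the pose to reach, as a shift and turn from the pose commanded when the call began; what a row does not reach only later rows make up. A row lasts 1/12 s, in which the tool goes at most 41.7 mm and 7.16 degrees, less where a joint would pass 70% of its speed; a pose out of reach is approached as far as the arm can. A call with a gripper value outside its range is refused whole. The fingers move at their own pace and stop on an object; the grip force is fixed at half the most. Time passes only in rows, so rows that repeat a pose let the fingers close. It gives the time, the measured TCP pose, the force and the opening at its end, in the units of the state.
- robot.get_obs(): the state, without advancing time (a new reading comes with each control period).
- cams.snapshot(name): name is "scene" or "top" or "wrist"; returns a dict with "frame" (384x512x3 uint8, red, green, blue), "camera_matrix" (3x3 intrinsics, pixels), "origin" and "attitude" of the camera in the world; the wrist camera has in their place "T_tool_cam" (4x4, takes a point from camera to tool coordinates, whose origin is the TCP and whose axes are the flange's). Camera axes: x right, y down, z forward; pixel columns grow to the right and rows downward; lengths in m; the calibration is good to about 2 mm. A picture is of the moment at which its call begins: read the wrist's pose just before it. There is no depth.
- robot.close_job(): hands the job in, once; it reports no verdict.
The state is a dict: "time": time; "joint_positions": joint angles; "qvel": joint speeds; "joint_torque": joint torques, N m; "tool_pos": TCP position; "ee_rot": TCP orientation; "wrist_force": force on the tool from outside, world axes, zero at the start; "wrist_torque": the same for the moment, N m; "width": finger opening in m.
Only numpy, scipy, OpenCV 4.12 (cv2) and the standard library are available. Lean on these libraries where they do the work, as an engineer would, in place of code of your own. Each camera call takes 0.05 s, during which the arm holds its last target. There are 200 camera calls.

### The job

One of the three pitch-gauge leaves on the plywood board matches the thread of the screw clamped in the vise: find out which by trying leaves against the thread from the rest in front of it. Leave the matching leaf lying flat on the rest, square to the screw, with its teeth fully home in the thread, and let go of it; the two other leaves must finally lie flat and singly on the board. Leave the other tools alone.

Things in the scene. Friction and masses are not known exactly. Their poses are not given: they have to be found in the camera images.
- vise: low grey machine vise on a fixed dark base plate 18 mm thick (x -125 to 275 mm, y -100 to 170 mm). Origin: on the bench, under mid-thread; x away from the robot, y along the screw, z up. A 40 mm thick steel screw lies clamped along y with its axis 70 mm up. Two more screws lie waiting at x = 115 and 170 mm, same height; leave them be
- jaws (a point): middle of the jaws' top, 78 mm above the bench, 118 mm to +y of mid-thread; axes as the vise. The jaws hold the screw from y = 68 to 168 mm in the vise's frame; a spindle with cross bar, 45 mm up, sticks out of the near jaw to x = -126 mm, y 80 to 160 mm
- rest (a point): middle of the flat top of the rest, a fixed aluminium block in front of the thread, 85 (x) x 125 (y) mm, top 67 mm above the bench, 64.5 mm nearer the robot than the screw's axis (its far edge 22 mm from the axis); axes as the vise. A leaf lying flat on it has its teeth level with the axis
- thread (a point): point on the clamped screw's axis, 70 mm up, mid-thread; axes as the vise. Crest radius 20 mm; V grooves 7.6 mm wide and 7.8 mm deep, flat crests between. Pitch 9, 11 or 13 mm, not known beforehand; nor is where the grooves lie along y, so a leaf must be felt along y by up to a pitch. Threaded at least 45 mm to either side, so a leaf may sit up to 12 mm off middle
- board: fixed plywood board, 125 (x) x 330 (y) x 12 mm, lying flat on the bench; origin: centre of its underside
- leaf_a: steel pitch-gauge leaf (comb): plate 50 (x) x 80 (y) x 6 mm, 0.15 to 0.29 kg, pointed teeth 6 mm long on its +x edge, and on top an upright black grip tab 14 (x) x 30 (y) mm, centred 8 mm behind (-x) the origin, its top 51 mm above the underside. Origin: centre of the underside. Starts flat on the board, teeth roughly to +x
- leaf_b: like leaf_a. The leaves differ only in pitch: 9 mm (8 teeth), 11 mm (7 teeth), 13 mm (6 teeth), the row centred on the leaf; teeth 6.9 mm wide at the root, 1 mm at the tip. One of them matches the clamped screw; which one changes from run to run
- leaf_c: like leaf_a, of another pitch; same frame
- leaf_a_tips (a point): middle of the row of tooth tips of leaf_a, 31 mm ahead (+x) of its origin, at half its thickness; axes as the leaf. Pushed along the rest at the screw, tips that meet crests stop about 20 mm from the axis; the matching leaf with its teeth in the grooves goes on until its plate edge meets the crests, tips 14 mm from the axis (x = -14 mm from point thread)
- leaf_b_tips (a point): the same point of leaf_b. A leaf of the wrong pitch always stops 3 mm or more short of fully home, wherever it is tried
- leaf_c_tips (a point): the same point of leaf_c
- grinder: hand-held angle grinder, 310 mm long, lying on the bench; bystander; origin: under its middle
- oil_can: aluminium can, 58 mm wide and 130 mm tall; bystander; origin: centre of its underside
- hammer: hammer lying on the bench; bystander; origin: on its underside, near the middle
Not all that is in view belongs to the job. Leave any pink or purple look-alike of the leaf_a alone.

How it is judged:
At the end, for the whole second after the job is handed in: One leaf lies still on the rest, let go, tooth tips within 15.8 mm of the screw's axis (home: 14), level within 4 mm, within 25 mm of mid-thread, square within 0.05 and flat within 0.06 rad; the two others lie still and flat (0.1 rad) on the board, origins over it, not stacked (((x of leaf_a_tips in the frame of thread above -0.0158 m and y of leaf_a_tips in the frame of thread between -0.025 and 0.025 m and z of leaf_a_tips in the frame of thread between -0.004 and 0.004 m and angle between the x axis of leaf_a and the x axis of vise, either way round below 0.05 rad and angle between leaf_a's own z axis and vertical below 0.06 rad and linear speed of each of leaf_a, leaf_b, leaf_c below 0.01 m/s and x of leaf_b in the frame of board between -0.0625 and 0.0625 m and y of leaf_b in the frame of board between -0.165 and 0.165 m and z of each of leaf_b, leaf_c in the frame of board below 0.02 m and angle between each of leaf_b, leaf_c's own z axis and vertical below 0.1 rad and x of leaf_c in the frame of board between -0.0625 and 0.0625 m and y of leaf_c in the frame of board between -0.165 and 0.165 m) or (x of leaf_b_tips in the frame of thread above -0.0158 m and y of leaf_b_tips in the frame of thread between -0.025 and 0.025 m and z of leaf_b_tips in the frame of thread between -0.004 and 0.004 m and angle between the x axis of leaf_b and the x axis of vise, either way round below 0.05 rad and angle between leaf_b's own z axis and vertical below 0.06 rad and linear speed of each of leaf_b, leaf_a, leaf_c below 0.01 m/s and x of leaf_a in the frame of board between -0.0625 and 0.0625 m and y of leaf_a in the frame of board between -0.165 and 0.165 m and z of each of leaf_a, leaf_c in the frame of board below 0.02 m and angle between each of leaf_a, leaf_c's own z axis and vertical below 0.1 rad and x of leaf_c in the frame of board between -0.0625 and 0.0625 m and y of leaf_c in the frame of board between -0.165 and 0.165 m) or (x of leaf_c_tips in the frame of thread above -0.0158 m and y of leaf_c_tips in the frame of thread between -0.025 and 0.025 m and z of leaf_c_tips in the frame of thread between -0.004 and 0.004 m and angle between the x axis of leaf_c and the x axis of vise, either way round below 0.05 rad and angle between leaf_c's own z axis and vertical below 0.06 rad and linear speed of each of leaf_c, leaf_a, leaf_b below 0.01 m/s and x of leaf_a in the frame of board between -0.0625 and 0.0625 m and y of leaf_a in the frame of board between -0.165 and 0.165 m and z of each of leaf_a, leaf_b in the frame of board below 0.02 m and angle between each of leaf_a, leaf_b's own z axis and vertical below 0.1 rad and x of leaf_b in the frame of board between -0.0625 and 0.0625 m and y of leaf_b in the frame of board between -0.165 and 0.165 m))); the robot touches nothing.
It fails at once if the grinder is moved by more than 30 mm (distance of grinder from where it was at the start of the episode above 0.03 m).
It fails at once if the oil can is moved by more than 30 mm (distance of oil_can from where it was at the start of the episode above 0.03 m).
It fails at once if the hammer is moved by more than 30 mm (distance of hammer from where it was at the start of the episode above 0.03 m).
It also fails if it takes over 72 s, if anything falls off the work surface, if the arm or the gripper's body presses on something with over 40 N, if the wrist force passes 120 N, or if a joint passes its speed limit or range.

## Working session

There is one attempt and no reset: what is moved stays moved. The work goes in short steps, Python scripts to look and compute and a tool call to move; the robot and the scene stay as the last step left them, time stands still between calls to the robot, and variables do not carry over. Pictures are saved under pics/ and viewed, about 8 in all and at most 12, crops included, and the job is handed in when it is done.

Besides the shell and the picture viewer there is one more tool, called after ">>>" as name(argument=value, ...) on one line, values as JSON. step_arm: Moves the arm, as the interface text tells. Its arguments: {"type":"object","properties":{"plan":{"type":"array"}},"required":["plan"]}

```bash
mkdir -p pics && ls && cat > h.py <<'E'
import numpy as np, cv2
from scipy.spatial.transform import Rotation as R
from bench import robot, cams
def att(a):
    a=np.array(a,float)
    return a if a.shape==(3,3) else (R.from_euler('xyz',a).as_matrix() if a.size==3 else R.from_quat(a).as_matrix())
def snap(n,fn=None):
    o=robot.get_obs(); s=cams.snapshot(n)
    if n=='wrist':
        T=np.array(s['T_tool_cam']); Rt=R.from_euler('xyz',o['ee_rot']).as_matrix()
        s['C']=Rt@T[:3,3]+np.array(o['tool_pos']); s['Rw']=Rt@T[:3,:3]
    else: s['C']=np.array(s['origin']); s['Rw']=att(s['attitude'])
    if fn: cv2.imwrite('pics/'+fn,s['frame'][:,:,::-1])
    return s
def ray(s,uv):
    K=np.array(s['camera_matrix']); d=s['Rw']@np.linalg.inv(K)@np.array([uv[0],uv[1],1.]); return s['C'],d/np.linalg.norm(d)
def onz(s,uv,z):
    c,d=ray(s,uv); return c+d*(z-c[2])/d[2]
def proj(s,p):
    q=np.array(s['camera_matrix'])@(s['Rw'].T@(np.array(p)-s['C'])); return q[:2]/q[2]
def tri(*ps):
    A=np.zeros((3,3));b=np.zeros(3)
    for s,uv in ps:
        c,d=ray(s,uv);M=np.eye(3)-np.outer(d,d);A+=M;b+=M@c
    return np.linalg.solve(A,b)
E
python3 - <<'E'
from h import *
o=robot.get_obs();print(o)
f=[]
for n in('scene','top','wrist'):
    s=snap(n,n+'0.png');print(n,s['C'],s['Rw'].round(3).tolist(),np.array(s['camera_matrix'])[0,0]);f.append(s['frame'])
    if n!='wrist':print(s['attitude'])
im=np.vstack([np.hstack(f[:2])])[:,:,::-1]
E
```

```text
pics
{'time': 0.0, 'joint_positions': array([-1.23209292e+00,  8.79772233e-02,  1.37223658e+00, -1.59408264e-05,
        1.68358430e+00, -1.03135185e-01]), 'qvel': array([-0.00118545, -0.00037153,  0.00147907,  0.00161883,  0.00024976,
       -0.00057426]), 'joint_torque': array([-2.15231994e-03, -3.40184963e+01, -3.02433443e+01,  7.15267262e-02,
        3.29796073e-02, -1.57827499e-04]), 'tool_pos': array([ 0.23497416, -0.49668255,  0.20430099]), 'ee_rot': array([-3.13939729e+00, -2.11297092e-04,  4.41836587e-01]), 'wrist_force': array([-0.84697637, -0.56948652, -0.24650395]), 'wrist_torque': array([-0.05331766, -0.00351368, -0.02212318]), 'width': 0.09382482869231694}
scene [0.93930455 0.39627291 1.10475436] [[-0.617, 0.68, -0.396], [0.787, 0.528, -0.32], [-0.008, -0.509, -0.861]] 378.4332654525226
[-2.60740251  0.00832738  2.23604433]
top [ 0.35090509 -0.0113854   1.14392779] [[-0.017, -0.994, 0.108], [-1.0, 0.017, 0.006], [-0.007, -0.108, -0.994]] 430.4316410639114
[-3.03301833  0.0074179  -1.58735582]
wrist [ 0.31003186 -0.46293335  0.38325185] [[0.429, -0.866, -0.256], [-0.903, -0.412, -0.119], [-0.003, 0.282, -0.959]] 327.1542811642046
```

View pics/scene0.png

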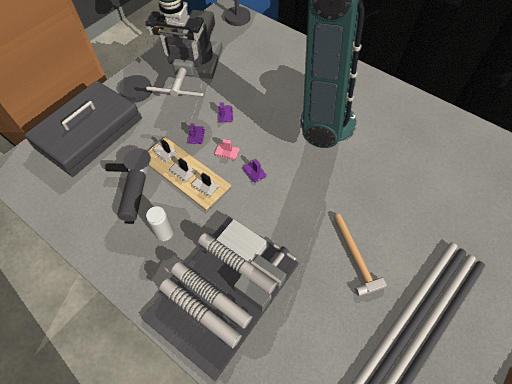

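View pics/top0.png

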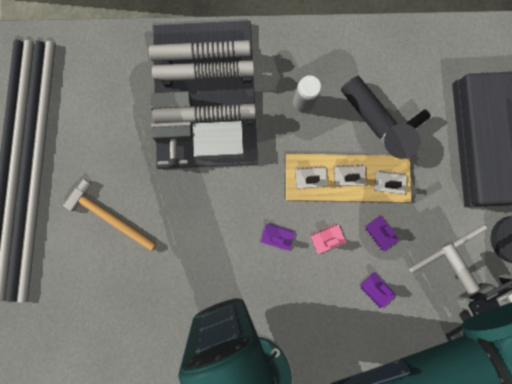

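The top view shows the three leaves on the board (about 312,178; 350,175; 391,183), teeth to +x, the rest at (218,140) and the screw along row 113. Oil can is at (308,92), grinder at (385,120).

```bash
cat > m.py <<'E'
from h import *
def blobs(m,amin):
    m=cv2.morphologyEx(m.astype(np.uint8),cv2.MORPH_OPEN,np.ones((3,3)))
    cs,_=cv2.findContours(m,cv2.RETR_EXTERNAL,cv2.CHAIN_APPROX_NONE)
    return [c for c in cs if cv2.contourArea(c)>amin]
def rect(s,c,z):
    p=np.array([onz(s,q,z)[:2] for q in c[:,0,:]],np.float32)*1000
    (x,y),(w,h),a=cv2.minAreaRect(p); return np.round([x,y,w,h,a],1)
E
python3 - <<'E'
from m import *
for n in('top','scene'):
    s=snap(n); f=s['frame']; h=cv2.cvtColor(f,cv2.COLOR_RGB2HSV).astype(int)
    print(n)
    board=(h[...,0]>10)&(h[...,0]<28)&(h[...,1]>90)&(h[...,2]>130)
    for c in blobs(board,500):
        print('board',rect(s,c,.012),cv2.boundingRect(c))
        x,y,w,hh=cv2.boundingRect(c)
    lo=np.zeros(board.shape,bool)
    cv2.imwrite('pics/x.png',0*f)
    hull=np.zeros(board.shape,np.uint8); cv2.fillPoly(hull,[cv2.convexHull(max(blobs(board,500),key=cv2.contourArea))],1)
    for c in blobs((hull>0)&(h[...,1]<60)&(h[...,2]>110),40): print('leaf',rect(s,c,.018),cv2.boundingRect(c))
    for c in blobs((hull>0)&(h[...,2]<60),10): print('tab',rect(s,c,.063),cv2.boundingRect(c))
    for c in blobs((h[...,1]<40)&(h[...,2]>185),150): print('light',rect(s,c,.067),cv2.boundingRect(c))
s=snap('top');f=s['frame']
cv2.imwrite('pics/top_z.png',cv2.resize(f[10:210,145:425][:,:,::-1],None,fx=2.8,fy=2.8,interpolation=cv2.INTER_CUBIC))
E
```

```text
top
board [400.5 345.2 236.7  20.2  56.1] (79, 197, 75, 53)
board [ 510.3 -268.9  328.9  124.6   87.8] (286, 154, 125, 49)
leaf [ 495.4 -378.7   79.    52.7   82.5] (375, 171, 31, 23)
leaf [ 511.9 -169.8   52.5   79.5    2.7] (296, 167, 31, 21)
leaf [ 514.8 -272.2   80.9   50.7   89. ] (334, 166, 32, 20)
tab [ 483.3 -370.5   35.5   12.7   89. ] (386, 182, 15, 6)
tab [ 499.6 -167.9   28.    12.8   89. ] (307, 177, 12, 6)
tab [ 503.  -268.    30.6   12.8   89. ] (346, 175, 13, 6)
light [ 296.3 -508.7   68.9   18.2   32.3] (444, 247, 18, 25)
light [610.3  71.8  78.1 117.7   2. ] (194, 123, 47, 32)
light [ 744.4 -165.    54.5   50.8   88.9] (298, 76, 22, 20)
scene
board [ 510.8 -268.8  330.9  123.5   88. ] (149, 140, 81, 68)
board [  393.4 -1202.4   873.2   409.6    57.2] (0, 0, 104, 126)
light [8.392e+02 1.855e+02 1.890e+01 1.104e+02 2.000e-01] (203, 314, 34, 29)
light [782.5 178.2  20.7 109.    0.9] (215, 296, 34, 28)
light [494.9 444.4  22.7  82.9  56.7] (359, 279, 27, 16)
light [458.4 620.4  10.6 445.   86. ] (390, 257, 85, 127)
light [479.9 561.1  12.  495.8  85.9] (359, 245, 98, 139)
light [608.5  75.2  82.8 133.9   1.8] (218, 221, 48, 39)
light [ 718.8 -163.1  126.5   53.8   67.6] (147, 207, 24, 33)
```

View pics/top_z.png

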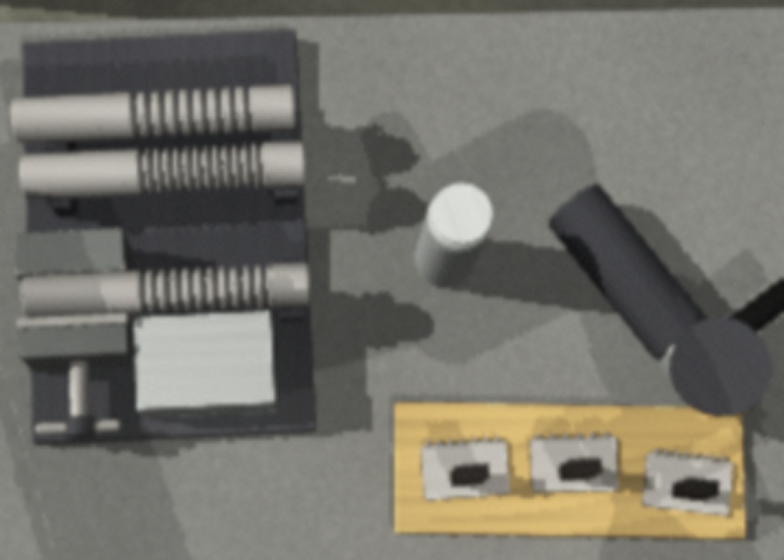

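>>> step_arm(plan=[[[35,30,30,0.125,100],[70,62,30,0.25,100],[105,94,30,0.375,100],[140,126,30,0.5,100],[175,158,30,0.625,100],[210,190,30,0.75,100],[240,220,30,0.875,100],[265,247,30,1.0,70]]])

```text
time: 0.97
tool_pos: [0.476, -0.2743, 0.2355]
ee_rot: [3.141, 0.0, 1.448]
wrist_force: [0.8, -0.4, -0.1]
width: 0.0902
```

>>> step_arm(plan=[[[0,0,0,0.06,70],[0,0,0,0.13,70],[0,0,0,0.13,70],[0,0,0,0.13,70],[0,0,0,0.13,70]]])

```text
time: 1.38
tool_pos: [0.4745, -0.2762, 0.2355]
ee_rot: [3.142, -0.0, 1.57]
wrist_force: [0.1, -0.5, -0.4]
width: 0.0659
```

```bash
python3 - <<'E'
from h import *
s=snap('wrist','w1.png');o=robot.get_obs();print(o['tool_pos'],o['ee_rot'],o['joint_positions'],s['C'])
s=snap('scene')
E
```

```text
[ 0.4744676  -0.27637953  0.2354895 ] [ 3.14148703e+00 -5.94900328e-06  1.56964130e+00] [-6.30761016e-01  8.13528189e-02  1.31806895e+00  6.79999295e-05
  1.74208902e+00 -6.29594395e-01] [ 0.4749153  -0.19480811  0.41427024]
```

View pics/w1.png

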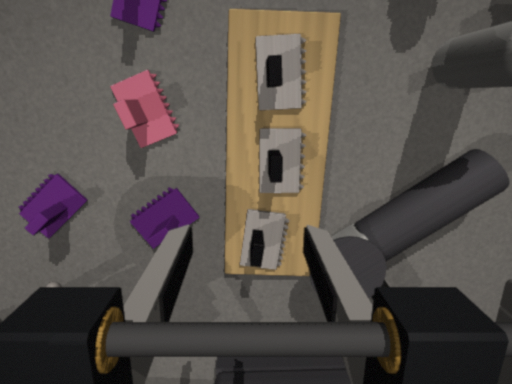

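The wrist view shows three comb leaves in a row on the board, well clear; now measuring their poses and both tooth pitches by profile.

```bash
python3 - <<'E'
from m import *
from scipy.ndimage import map_coordinates as mc
S={n:snap(n) for n in('top','wrist','scene')}
res={}
for n in('top','wrist'):
    s=S[n];h=cv2.cvtColor(s['frame'],cv2.COLOR_RGB2HSV).astype(int)
    b=(h[...,0]>10)&(h[...,0]<28)&(h[...,1]>80)&(h[...,2]>110)
    if n=='top': b[:,:270]=0
    hull=np.zeros(b.shape,np.uint8);cv2.fillPoly(hull,[cv2.convexHull(max(blobs(b,500),key=cv2.contourArea))],1)
    L=[];T=[]
    for c in blobs((hull>0)&(h[...,1]<70)&(h[...,2]>90),40):
        L.append(rect(s,c,.018))
    for c in blobs((hull>0)&(h[...,2]<50),10):
        T.append((rect(s,c,.063),cv2.moments(c),c))
    print(n,'leaf',sorted(map(list,L),key=lambda r:r[1]))
    T=sorted(T,key=lambda r:r[0][1]);print('tab',[list(t[0]) for t in T])
    res[n]=T
# tab top triangulation via contour centroid (rough)
for a,b in zip(res['top'],res['wrist']):
    g=lambda m:(m['m10']/m['m00'],m['m01']/m['m00'])
    print('tri',tri((S['top'],g(a[1])),(S['wrist'],g(b[1]))).round(4))
# rest height: corners? screw profile
yaw=np.radians(2.0);ux=np.array([np.cos(yaw),np.sin(yaw)]);uy=np.array([-ux[1],ux[0]])
r=np.array([.6095,.073]);t=r+.0645*ux
yy=np.arange(-.05,.05,.0005)
for n in('top','scene'):
    P=np.array([proj(S[n],[*(t+y*uy),.090]) for y in yy])
    g=cv2.cvtColor(S[n]['frame'],cv2.COLOR_RGB2GRAY).astype(float)
    v=mc(g,[P[:,1],P[:,0]],order=1);v-=np.polyval(np.polyfit(yy,v,2),yy)
    ps=np.array([8,8.5,9,9.5,10,10.5,11,11.5,12,12.5,13,13.5,14])/1000
    F=[np.sum(v*np.hanning(len(v))*np.exp(-2j*np.pi*yy/p)) for p in ps]
    print(n,[(1000*p,int(abs(f))) for p,f in zip(ps,F)])
    print('phase groove at y(mm)',[(1000*p,round(1000*((np.pi+np.angle(np.conj(f)))/(2*np.pi)*p%p),1)) for p,f in zip(ps,F) if p in(.009,.011,.013)])
f=S['wrist']['frame'][20:290,210:350]
f=cv2.rotate(f,cv2.ROTATE_90_CLOCKWISE)
cv2.imwrite('pics/w1z.png',cv2.resize(f[:,:,::-1],None,fx=2.9,fy=2.9,interpolation=cv2.INTER_CUBIC))
E
```

```text
top leaf [[np.float64(516.1), np.float64(-272.4), np.float64(81.7), np.float64(53.3), np.float64(89.0)], [np.float64(512.0), np.float64(-169.9), np.float64(53.5), np.float64(81.1), np.float64(3.1)]]
tab [[np.float64(504.3), np.float64(-266.8), np.float64(28.1), np.float64(10.2), np.float64(89.0)]]
wrist leaf [[np.float64(496.3), np.float64(-378.0), np.float64(81.6), np.float64(55.1), np.float64(82.5)], [np.float64(561.2), np.float64(-365.1), np.float64(11.0), np.float64(22.9), np.float64(27.3)], [np.float64(516.1), np.float64(-272.3), np.float64(54.8), np.float64(80.1), np.float64(0.6)], [np.float64(511.3), np.float64(-170.1), np.float64(53.0), np.float64(80.4), np.float64(2.8)]]
tab [[np.float64(485.2), np.float64(-367.6), np.float64(45.8), np.float64(15.0), np.float64(82.7)], [np.float64(546.5), np.float64(-365.3), np.float64(10.6), np.float64(41.6), np.float64(2.8)], [np.float64(504.1), np.float64(-268.8), np.float64(14.3), np.float64(34.8), np.float64(1.7)], [np.float64(501.4), np.float64(-171.5), np.float64(14.3), np.float64(28.6), np.float64(1.0)]]
tri [ 0.4646 -0.1896  0.4137]
[... 227 characters left out ...]
, (np.float64(12.5), 639), (np.float64(13.0), 365), (np.float64(13.5), 203), (np.float64(14.0), 141)]
phase groove at y(mm) [(np.float64(9.0), np.float64(8.4)), (np.float64(11.0), np.float64(6.3)), (np.float64(13.0), np.float64(7.4))]
scene [(np.float64(8.0), 69), (np.float64(8.5), 216), (np.float64(9.0), 220), (np.float64(9.5), 365), (np.float64(10.0), 1352), (np.float64(10.5), 2230), (np.float64(11.0), 2598), (np.float64(11.5), 2427), (np.float64(12.0), 1933), (np.float64(12.5), 1363), (np.float64(13.0), 883), (np.float64(13.5), 556), (np.float64(14.0), 371)]
phase groove at y(mm) [(np.float64(9.0), np.float64(0.9)), (np.float64(11.0), np.float64(6.0)), (np.float64(13.0), np.float64(7.6))]
```

View pics/w1z.png

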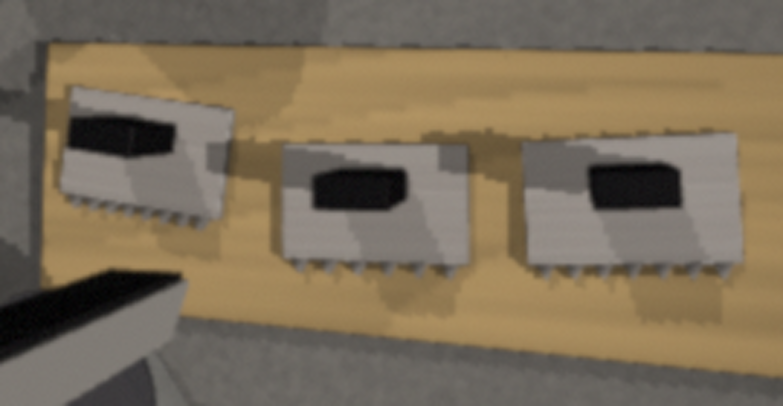

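Screw profile gives pitch 11 mm in both views. The crop shows 8, 6 and 7 teeth (left to right), so the leaf at y≈-170 (7 teeth) is the candidate. I'll try it first.

>>> step_arm(plan=[[[10,40,0,0.02,60],[20,80,-30,0.047,60],[27,106,-60,0.047,60],[27,106,-100,0.047,60],[27,106,-135,0.047,60],[27,106,-165,0.047,60],[27,106,-165,0.047,60],[27,106,-165,0.047,60]]])

```text
time: 2.3
tool_pos: [0.5005, -0.1695, 0.0692]
ee_rot: [-3.138, -0.002, 1.618]
wrist_force: [0.7, 1.0, 0.5]
width: 0.0565
```

```bash
python3 - <<'E'
from h import *
o=robot.get_obs();print(o['tool_pos'],o['ee_rot'],o['width'])
s=snap('wrist','w2.png')
E
```

```text
[ 0.50050154 -0.1695033   0.06915174] [-3.13801243e+00 -1.93728545e-03  1.61830542e+00] 0.05645782517069396
```

View pics/w2.png

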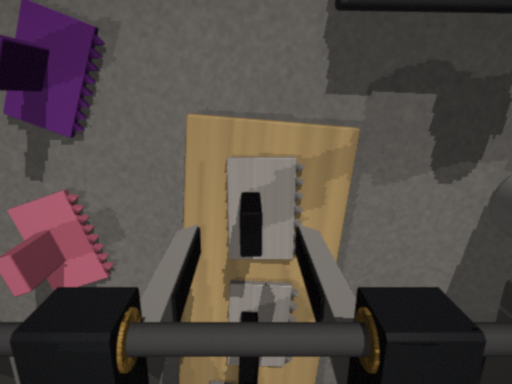

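The tab (251,222) is centred between the fingers (193 and 306). Descend and grip.

>>> step_arm(plan=[[[0,-1,-20,0,60],[0,-1,-36,0,60],[0,-1,-43,0,60],[0,-1,-43,0,10],[0,-1,-43,0,0],[0,-1,-43,0,0],[0,-1,-43,0,0],[0,-1,-43,0,0]]])

```text
time: 3.02
tool_pos: [0.5026, -0.1713, 0.0288]
ee_rot: [3.139, 0.001, 1.619]
wrist_force: [0.6, -0.5, -0.0]
width: 0.0266
```

>>> step_arm(plan=[[[0,0,0,0,0],[0,0,0,0,0],[0,0,0,0,0],[0,0,0,0,0],[0,0,0,0,0],[0,0,0,0,0]]])

```text
time: 3.52
tool_pos: [0.5022, -0.171, 0.0279]
ee_rot: [3.141, 0.0, 1.619]
wrist_force: [0.5, -0.1, 2.6]
width: 0.014
```

>>> step_arm(plan=[[[0,0,20,0,0],[0,0,55,0,0],[0,10,90,0,0],[10,45,120,0,0],[27,80,120,-0.013,0],[44,115,120,-0.013,0],[61,150,120,-0.013,0],[77,185,120,-0.013,0]]])

```text
time: 4.18
tool_pos: [0.5785, 0.0158, 0.1464]
ee_rot: [-3.14, -0.0, 1.606]
wrist_force: [0.2, -0.5, -2.4]
width: 0.0134
```

>>> step_arm(plan=[[[12,28,0,0,0],[24,56,0,0,0],[24,56,0,0,0],[24,56,0,0,0],[24,56,0,0,0]]])

```text
time: 4.6
tool_pos: [0.6019, 0.0696, 0.1461]
ee_rot: [-3.139, 0.001, 1.606]
wrist_force: [0.1, -0.7, -2.3]
width: 0.0137
```

```bash
python3 - <<'E'
from h import *
s=snap('wrist','w3.png');o=robot.get_obs();print(o['tool_pos'],o['ee_rot'],o['width'],s['C'])
E
```

```text
[0.60198102 0.06910248 0.14649542] [-3.13943538e+00  7.04028813e-04  1.60496889e+00] 0.013997806285132199 [0.59978733 0.15114755 0.32479766]
```

View pics/w3.png

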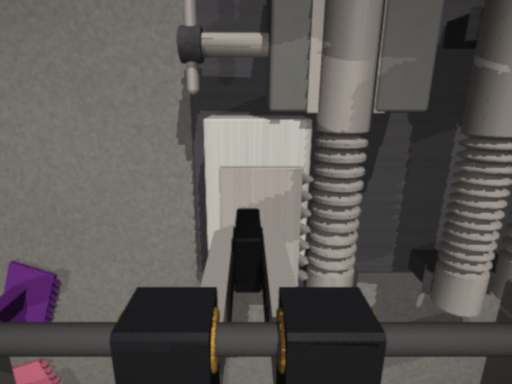

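Leaf is held level, plate corner at (220,167)/(302,167), screw's grooves visible along column ~337. Measuring leaf-to-groove offset from this view.

```bash
python3 - <<'E'
from h import *
from scipy.ndimage import map_coordinates as mc
s=snap('wrist');t=robot.get_obs()['tool_pos'];g=cv2.cvtColor(s['frame'],cv2.COLOR_RGB2GRAY).astype(float)
for q in((220,167),(302,167)): print('leaf corner rel tcp',((onz(s,q,t[2]-.0099)-t)*1000).round(1))
for q in((205,116),(311,120)): print('rest corner',(onz(s,q,.067)*1000).round(1))
for q in((324,40),(381,40),(318,272),(357,272),(321,127),(366,127)): print('screw sil z.07',(onz(s,q,.07)*1000).round(1))
yaw=.035;uy=np.array([-np.sin(yaw),np.cos(yaw)])
c=np.array([.6744,.0755])
yy=np.arange(-.04,.045,.0005)
for dx in(-.004,0,.004):
  P=np.array([proj(s,[*(c+y*uy+[dx,0]),.0895]) for y in yy]);v=mc(g,[P[:,1],P[:,0]],order=1);v-=np.polyval(np.polyfit(yy,v,2),yy)
  for p in(.009,.011,.013):
    f=np.sum(v*np.hanning(len(v))*np.exp(-2j*np.pi*yy/p)); print(dx,p,int(abs(f)),'dark at',round(1000*((np.pi-np.angle(f))/(2*np.pi)*p%p),1))
# teeth: profile along tips line (30 mm fwd of leaf origin => 37 mm ahead of TCP)
yaw=robot.get_obs()['ee_rot'][2]-np.pi/2;ux=np.array([np.cos(yaw),np.sin(yaw)]);uy=np.array([-ux[1],ux[0]])
yy=np.arange(0,.045,.0005)
for d in(.035,.036,.037):
  P=np.array([proj(s,[*(t[:2]+d*ux+y*uy),t[2]-.0099]) for y in yy]);v=mc(g,[P[:,1],P[:,0]],order=1)
  print(d,P[0].round(),P[-1].round(),v.round().astype(int)[::2].tolist())
E
```

```text
leaf corner rel tcp [-17.5  40.7  -9.9]
leaf corner rel tcp [30.6 42.5 -9.9]
rest corner [566.9 134.   67. ]
rest corner [648.8 133.9  67. ]
screw sil z.07 [652.5 190.4  70. ]
screw sil z.07 [693.2 191.8  70. ]
screw sil z.07 [666.1   4.2  70. ]
screw sil z.07 [700.2   5.5  70. ]
screw sil z.07 [656.4 129.1  70. ]
screw sil z.07 [690.9 130.4  70. ]
-0.004 0.009 204 dark at 5.7
-0.004 0.011 1697 dark at 7.2
-0.004 0.013 531 dark at 7.4
0 0.009 128 dark at 7.1
0 0.011 1789 dark at 7.3
0 0.013 591 dark at 8.2
0.004 0.009 227 dark at 7.4
0.004 0.011 1641 dark at 7.8
0.004 0.013 451 dark at 8.5
0.035 [304. 232.] [307. 162.] [96, 104, 117, 126, 126, 136, 164, 176, 175, 160, 113, 94, 103, 114, 123, 124, 139, 157, 156, 154, 141, 99, 92, 102, 113, 120, 125, 147, 158, 157, 156, 149, 107, 94, 105, 116, 124, 138, 156, 156, 158, 157, 158, 156, 155]
0.036 [305. 232.] [309. 162.] [98, 111, 122, 125, 122, 112, 113, 112, 111, 107, 93, 101, 115, 126, 126, 119, 114, 108, 103, 102, 99, 86, 98, 112, 121, 120, 113, 112, 106, 103, 102, 99, 90, 103, 114, 124, 120, 115, 113, 104, 102, 101, 100, 100, 102]
0.037 [307. 232.] [311. 162.] [90, 118, 125, 122, 112, 67, 45, 45, 47, 46, 56, 95, 122, 129, 123, 95, 54, 43, 42, 44, 45, 53, 95, 120, 125, 112, 73, 46, 42, 42, 43, 45, 57, 101, 121, 123, 98, 56, 44, 43, 42, 44, 44, 45, 46]
```

Teeth repeat every 11.0 mm, with a tooth 2.0 mm to +y of the TCP; grooves at about 6–7 mm mod 11. So shift about -2.5 mm in y, lower onto the rest.

>>> step_arm(plan=[[[0,-2.5,-30,0,0],[0,-2.5,-52,0,0],[0,-2.5,-58,0,0],[0,-2.5,-61,0,0],[0,-2.5,-62,0,0],[0,-2.5,-63,0,0],[0,-2.5,-63,0,0],[0,-2.5,-63,0,0]]])

```text
time: 5.37
tool_pos: [0.6037, 0.0675, 0.0861]
ee_rot: [3.139, 0.0, 1.606]
wrist_force: [0.5, 0.6, -2.0]
width: 0.0135
```

>>> step_arm(plan=[[[0,0,-1,0,0],[0,0,-2,0,0],[0,0,-2.5,0,0],[0,0,-3,0,0],[0,0,-3,0,0],[0,0,-3,0,0]]])

```text
time: 5.87
tool_pos: [0.6033, 0.0677, 0.083]
ee_rot: [3.14, -0.0, 1.606]
wrist_force: [-1.4, 0.5, 5.2]
width: 0.0139
```

Contact at the predicted height (0.083). Push toward the screw.

>>> step_arm(plan=[[[4,0.1,0.3,0,0],[8,0.3,0.3,0,0],[10,0.35,0.3,0,0],[12,0.4,0.3,0,0],[13,0.45,0.3,0,0],[14,0.5,0.3,0,0],[14,0.5,0.3,0,0],[14,0.5,0.3,0,0]]])

```text
time: 6.53
tool_pos: [0.6155, 0.0681, 0.083]
ee_rot: [-3.139, 0.0, 1.606]
wrist_force: [-6.4, 0.9, 7.8]
width: 0.0138
```

>>> step_arm(plan=[[[1,0,0,0,0],[2,0.1,0,0,0],[3,0.1,0,0,0],[4,0.1,0,0,0],[4,0.1,0,0,0],[4,0.1,0,0,0]]])

```text
time: 7.03
tool_pos: [0.6191, 0.0682, 0.083]
ee_rot: [-3.138, 0.0, 1.606]
wrist_force: [-7.3, 1.1, 8.0]
width: 0.0135
```

>>> step_arm(plan=[[[1,0,0.3,0,0],[2,0.1,0.3,0,0],[3,0.1,0.3,0,0],[4,0.1,0.3,0,0],[4,0.1,0.3,0,0],[4,0.1,0.3,0,0]]])

```text
time: 7.53
tool_pos: [0.6197, 0.0681, 0.0833]
ee_rot: [-3.13, 0.0, 1.606]
wrist_force: [-15.9, -0.7, 12.3]
width: 0.0141
```

Stopped at x=0.6197 with 16 N. This could be home or short of it, so look closely.

```bash
python3 - <<'E'
from h import *
s=snap('wrist');f=s['frame'][90:310,190:400]
cv2.imwrite('pics/w4z.png',cv2.resize(f[:,:,::-1],None,fx=2.7,fy=2.7,interpolation=cv2.INTER_CUBIC));print(robot.get_obs()['tool_pos'])
E
```

```text
[0.61973866 0.06809992 0.08327575]
```

View pics/w4z.png

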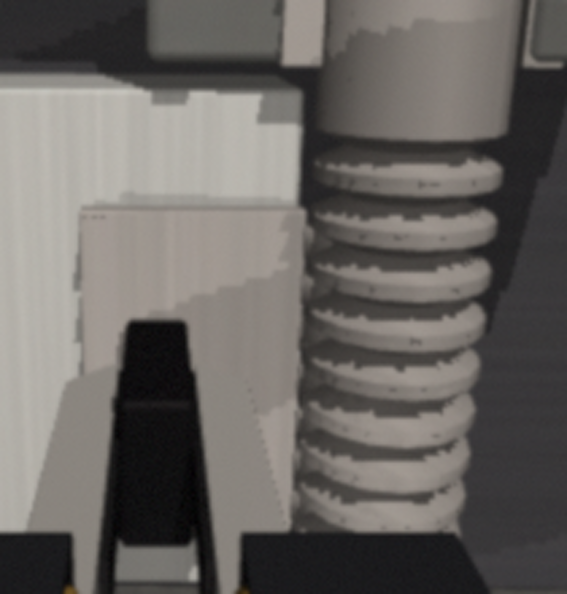

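Teeth lie in the grooves, edge parallel to the crests, but a gap of about 1.7 mm remains and the y force went toward -y: shift -1 mm in y and push again.

>>> step_arm(plan=[[[-4,0,0.3,0,0],[-4,-0.7,0.5,0,0],[-4,-1,0.6,0,0],[-2,-1,0.6,0,0],[0,-1,0.6,0,0],[1,-1,0.6,0,0],[1,-1,0.6,0,0],[1,-1,0.6,0,0]]])

```text
time: 8.25
tool_pos: [0.6208, 0.0676, 0.0833]
ee_rot: [-3.13, -0.001, 1.606]
wrist_force: [-16.3, 1.1, 12.6]
width: 0.0138
```

>>> step_arm(plan=[[[-4,0,0.5,0,0],[-4,-0.5,1,0,0],[-4,-0.8,1,0,0],[-2,-0.8,1,0,0],[0,-0.8,1,0,0],[1.5,-0.8,1,0,0],[1.5,-0.8,1,0,0],[1.5,-0.8,1,0,0]]])

```text
time: 8.92
tool_pos: [0.621, 0.0675, 0.0834]
ee_rot: [-3.126, -0.002, 1.606]
wrist_force: [-18.8, 2.4, 12.0]
width: 0.0138
```

>>> step_arm(plan=[[[1,0.3,0,0,0],[2,0.3,0,0,0],[3,0.3,0,0,0],[3,0.3,0,0,0]]])

```text
time: 9.25
tool_pos: [0.6212, 0.0675, 0.0836]
ee_rot: [-3.119, -0.001, 1.606]
wrist_force: [-26.4, 1.5, 16.0]
width: 0.0142
```

```bash
python3 - <<'E'
from h import *
s=snap('wrist');f=s['frame'][90:310,190:400]
cv2.imwrite('pics/w5z.png',cv2.resize(f[:,:,::-1],None,fx=2.7,fy=2.7,interpolation=cv2.INTER_CUBIC));print(robot.get_obs()['tool_pos'])
E
```

```text
[0.62114903 0.06750715 0.08363063]
```

View pics/w5z.png

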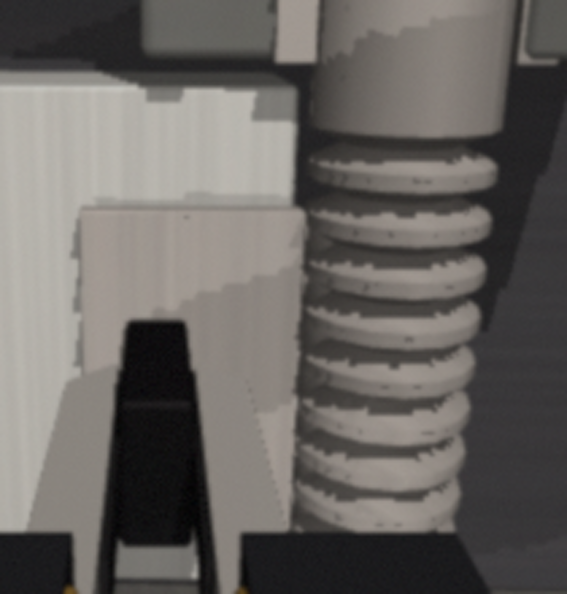

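The plate edge now meets the crests and more force gives no travel: home. Relax the push and open.

>>> step_arm(plan=[[[-2,0,0.5,0,0],[-4,0,1,0,0],[-4.5,0,1.2,0,0],[-4.5,0,1.2,0,0],[-4.5,0,1.2,0,0]]])

```text
time: 9.72
tool_pos: [0.6209, 0.0675, 0.0833]
ee_rot: [-3.129, -0.001, 1.606]
wrist_force: [-13.9, 1.8, 5.4]
width: 0.0139
```

>>> step_arm(plan=[[[-1,0,0,0,0],[-2,0,0.3,0,0],[-2.5,0,0.3,0,0],[-2.5,0,0.3,0,0],[-2.5,0,0.3,0,0]]])

```text
time: 10.13
tool_pos: [0.6208, 0.0674, 0.0832]
ee_rot: [-3.134, -0.001, 1.606]
wrist_force: [-6.5, 2.2, 1.1]
width: 0.0139
```

>>> step_arm(plan=[[[0,0,0,0,15],[0,0,0,0,25],[0,0,0,0,30],[0,0,0,0,30],[0,0,0,0,30],[0,0,0,0,30]]])

```text
time: 10.63
tool_pos: [0.6241, 0.0665, 0.0854]
ee_rot: [3.14, 0.0, 1.606]
wrist_force: [-0.1, 0.3, 0.7]
width: 0.0281
```

>>> step_arm(plan=[[[0,0,8,0,30],[0,0,25,0,30],[0,0,60,0,30],[0,0,100,0,30],[-40,0,100,0,30],[-80,0,100,0,30],[-80,0,100,0,30],[-80,0,100,0,30]]])

```text
time: 11.3
tool_pos: [0.5418, 0.0668, 0.1858]
ee_rot: [3.141, 0.0, 1.606]
wrist_force: [0.6, 0.8, -1.0]
width: 0.0285
```

```bash
python3 - <<'E'
from h import *
s=snap('wrist','w6.png');o=robot.get_obs();print(o['tool_pos'],o['wrist_force'])
T=snap('top','top6.png')
a=cv2.resize(s['frame'][60:260,200:420],None,fx=2.6,fy=2.6,interpolation=cv2.INTER_CUBIC)
cv2.imwrite('pics/w6z.png',a[:,:,::-1])
E
```

```text
[0.54334552 0.06675297 0.18612116] [0.37337545 0.12256946 0.52931971]
```

View pics/w6.png

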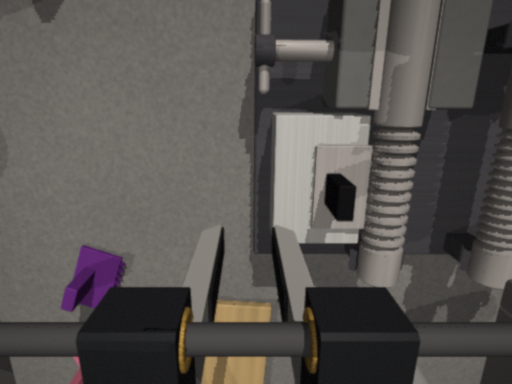

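Leaf lies on the rest against the screw, released. Numeric check plus one close crop.

```bash
python3 - <<'E'
from m import *
s=snap('wrist');g=cv2.cvtColor(s['frame'],cv2.COLOR_RGB2HSV).astype(int)
# unit: row scans along columns for edges
b=cv2.cvtColor(s['frame'],cv2.COLOR_RGB2GRAY).astype(int)
pts={'restnear':[], 'leafback':[], 'leaffront':[]}
for r in range(155,172,4): print(r,b[r,262:392].tolist())
E
```

```text
155 [46, 46, 45, 47, 46, 48, 57, 67, 72, 94, 139, 166, 173, 175, 176, 177, 177, 178, 180, 178, 178, 177, 177, 177, 179, 179, 178, 177, 177, 174, 175, 175, 178, 180, 177, 176, 177, 175, 174, 176, 178, 177, 174, 176, 177, 174, 168, 153, 131, 114, 97, 122, 144, 151, 152, 152, 153, 152, 152, 151, 149, 147, 148, 148, 147, 149, 150, 150, 149, 148, 147, 149, 152, 154, 152, 151, 152, 151, 151, 153, 150, 150, 150, 151, 152, 150, 150, 149, 148, 148, 147, 146, 146, 146, 145, 145, 147, 151, 151, 151, 149, 149, 147, 144, 147, 138, 96, 63, 59, 65, 66, 62, 61, 60, 60, 60, 63, 65, 65, 68, 65, 62, 59, 61, 59, 59, 60, 59, 57, 59]
159 [46, 45, 45, 45, 45, 48, 58, 67, 71, 93, 142, 168, 174, 175, 177, 178, 177, 178, 180, 179, 178, 177, 175, 177, 180, 180, 178, 177, 175, 174, 173, 175, 179, 178, 177, 175, 175, 175, 175, 176, 178, 175, 175, 176, 176, 173, 169, 164, 155, 121, 99, 133, 148, 152, 152, 153, 152, 152, 153, 151, 150, 148, 149, 147, 148, 149, 149, 149, 149, 147, 147, 149, 152, 154, 152, 151, 151, 150, 152, 152, 149, 150, 150, 151, 151, 151, 149, 149, 149, 147, 147, 149, 148, 148, 149, 148, 150, 1
[... 1343 characters left out ...]
 59, 59, 59, 59, 59, 61, 62, 66, 67, 67, 67, 66, 67, 66, 67, 67]
171 [44, 43, 46, 44, 45, 50, 60, 68, 72, 97, 146, 170, 174, 175, 176, 176, 176, 177, 179, 177, 177, 175, 175, 177, 179, 178, 177, 176, 174, 173, 173, 175, 178, 178, 175, 175, 175, 174, 174, 176, 175, 173, 174, 175, 173, 168, 153, 130, 113, 97, 111, 140, 150, 152, 153, 153, 152, 153, 152, 151, 149, 148, 147, 146, 147, 144, 145, 143, 139, 131, 129, 132, 134, 133, 131, 131, 133, 132, 132, 132, 131, 130, 132, 132, 132, 132, 131, 131, 129, 130, 129, 130, 130, 130, 129, 131, 133, 132, 132, 131, 129, 128, 127, 121, 97, 67, 56, 62, 69, 80, 88, 98, 105, 112, 117, 119, 119, 121, 127, 134, 139, 136, 132, 129, 130, 130, 130, 132, 132, 135]
```

View pics/w6z.png

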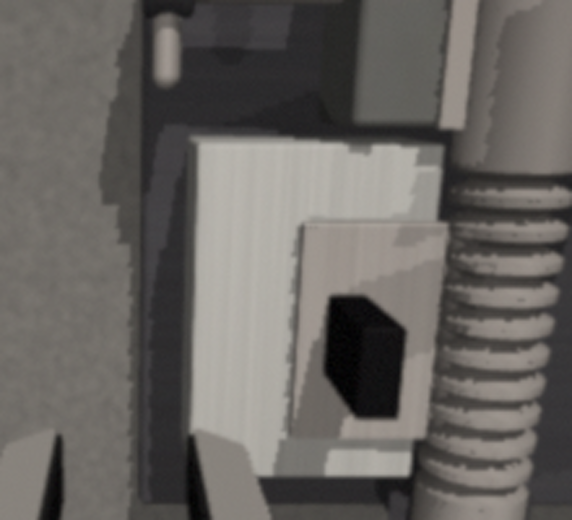

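```bash
python3 - <<'E'
from h import *
s=snap('wrist')
a=onz(s,(271.8,167),.067);b=onz(s,(312.6,167),.073);c=onz(s,(366.8,167),.073);print(a*1000,b*1000,c*1000,'back-near',(b-a)[0]*1e3,'plate',(c-b)[0]*1e3)
# yaw from long edges: fit sub-pixel half-levels of leaf back, rest near
g=cv2.GaussianBlur(cv2.cvtColor(s['frame'],cv2.COLOR_RGB2GRAY),(3,3),0).astype(float)
def edge(r0,r1,c0,c1,sg,z):
    P=[]
    for r in range(r0,r1):
        d=np.diff(g[r,c0:c1])*sg;k=np.argmax(d);P.append(onz(s,(c0+k+.5,r+0.),z)[:2])
    P=np.array(P);vx,vy,_,_=cv2.fitLine(P.astype(np.float32)*1000,cv2.DIST_HUBER,0,.01,.01).ravel();return round(float(np.arctan(-vx/vy)),4),(P.mean(0)*1000).round(1)
print('rest near',edge(125,225,264,280,1,.067));print('leaf back',edge(150,222,308,320,1,.073));print('leaf front',edge(150,168,360,372,-1,.073))
E
```

```text
[566.99549793  85.09156551  67.        ] [603.60473065  87.68768567  73.        ] [652.94549432  89.4524455   73.        ] back-near 36.609232715603454 plate 49.34076367144202
rest near (0.0328, array([566.5,  77.2]))
leaf back (0.0369, array([603.8,  69.9]))
leaf front (0.0499, array([652.2,  97.2]))
```

```bash
python3 - <<'E'
from bench import robot
print(robot.close_job())
E
```

```text
the job is handed in; nothing more can be done
None
```

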